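# Uncover the hook pressing jig and hold its top plate ready over the guide pins

### The arm

A 7-joint arm with a two-finger parallel gripper is mounted at the origin on a cart in front of the work surface, level with it; the furniture and walls round the work are solid. World frame = base frame: x ahead of the robot, y to its left, z up, the work surface at z = 0. Lengths are in m, angles in degrees, forces in N, time in s.
With the tool pointing down it reaches from about 0.425 to 0.875 m from the base axis. Payload 4.7 kg.
Tool frame: the origin (TCP) lies at the very end of the fingers, on their centre line; the grasp point (between the pads) lies 19 mm behind it (pinch_z is the distance from the TCP to the grasp point, in m); z points along the fingers, y is the direction in which the jaws open and shut (so a half turn about z gives the same grasp; the last joint's range is limited). The gripper opens to 87 mm and grips with 3 to 60 N. Pads are 19 mm wide; open, the fingers measure 117 mm over their backs; the gripper's body (75 mm by 190 mm) begins 51 mm behind the grasp point.
Start: joints at [69.506, 18.392, -4.016, 83.108, 1.295, 78.541, -3.26], TCP at [0.236, -0.606, 0.223] pointing down, gripper open.
Joint ranges: [-163.93, 163.93], [-17.29, 119.83], [-79.2, 71.16], [3.27, 140.29], [-89.18, 269.18], [5.43, 117.66], [-154.24, 154.24]. Speed limits (degrees/s): [147.25, 147.25, 180, 180, 180, 180, 180].

### API

Orientations are given as [roll, pitch, yaw] about the fixed x, y, z axes, in that order (R = Rz(yaw) Ry(pitch) Rx(roll)).
In Python, from cell import get_obs, read_camera, camera_params, sign_off, pinch_z gives the robot as it stands.
- The arm moves only by the shell command python3 -m handwheel 'ROWS' [FORCE]. ROWS is JSON, a list of rows, each a list of 5 numbers: the finger opening in m, from 0 to 0.087, then the shift along the tool's x, y, z in m, then the turn about the tool's z in rad. In form: [[jaw, tx, ty, tz, twist], ...]. A call has 1 to 20 rows; each row is the pose to reach, as a shift and turn from the pose commanded when the call began, along the tool's axes at that moment; what a row does not reach only later rows make up. A row lasts 1/10 s, in which the tool goes at most 50 mm and 8.59 degrees, less where a joint would pass 70% of its speed; a pose out of reach is approached as far as the arm can. A call with a gripper value outside its range is refused whole. The fingers move at their own pace and stop on an object; FORCE is the grip in N (left out, the last holds). Time passes only in rows, so rows that repeat a pose let the fingers close. It gives the time, the measured TCP pose, the force and the opening at its end, in the units of the state.
- get_obs(): the state, without advancing time (a new reading comes with each control period).
- read_camera(name): name is "scene" or "top" or "wrist"; returns the picture (480x640x3 uint8, blue, green, red); there is no depth.
- camera_params(name): a dict with "camera_matrix" (3x3 intrinsics, pixels), "R" (3x3) and "t" (3): a world point X has camera coordinates R X + t. Camera axes: x right, y down, z forward; pixel columns grow to the right and rows downward; lengths in m; the calibration is good to about 2 mm. A picture is of the moment at which its call begins: read the wrist's pose just before it. camera_params takes no time and is no camera call; for the wrist camera it gives the pose at the moment of the call.
- sign_off(): hands the job in, once; it reports no verdict.
The state is a dict: "time_s": time; "qpos": joint angles; "joint_velocities": joint speeds; "effort": joint torques, N m; "tool_pos": TCP position; "tool_rot": TCP orientation; "force": force on the tool from outside, world axes, zero at the start; "wrist_torque": the same for the moment, N m; "grip_width": finger opening in m.
Only numpy, scipy, OpenCV 4.12 (cv2) and the standard library are available. Lean on these libraries where they do the work, as an engineer would, in place of code of your own. Each camera call takes 0.05 s, during which the arm holds its last target.

### The job

Tip the loose clear lid of the hook pressing jig up by its red tab, with its far edge still resting on the jig, then lift it off, lay it right way up on the dark wooden board and let go of it. Then pick up the jig's top plate by its black handle, lift it higher than the oil can is tall, carry it across over the oil can, tin and bottle without disturbing them, and stop with it level over the jig, its two holes in line with the two guide pins and its underside about 10 mm above the pin tips, never touching the jig, so that I can look underneath and check how the hooks lie. Finish while still holding it there: do not lower it onto the pins or let go.

Things in the scene. Friction and masses are not known exactly. Their poses are not given: they have to be found in the camera images.
- jig: pressing jig, fixed to the bench: dark steel base plate 106 x 140 x 8 mm (x, y, z), on it an aluminium nest block 80 x 112 x 16 mm with two plastic snap hooks lying in pockets (they rise about 5 mm above the block), and two upright steel guide pins, 10 mm thick with tapered tips, at y = +43 and -43 mm, rising 16 mm above the block. Origin: centre of the underside; z up
- jig_pins (a point): point half-way between the two pin tips, 40 mm above the jig's underside; axes as the jig's (y runs from pin to pin)
- jig_back (a point): point on top of the jig's base plate under the middle of the lid's far (+x) edge, 8 mm above the bench, 46 mm from the jig's centre
- lid: loose clear plastic dust lid, an upturned open box 92 x 124 x 40 mm (x, y, z), walls 3 mm, 0.1 kg; it covers nest block and pins, its lower edge resting on the base plate with 3 mm play round the block, and starts with its axes along the jig's. Origin: centre of the lower edge's plane. Only its red tab is made for gripping
- lid_tab (a point): centre of the red upright tab on the lid's top at the near (-x) edge: the tab is 8 mm thick along the lid's x, 30 mm wide along y, 32 mm high; the point lies 16 mm above the lid's top, 56 mm above its lower edge and 39 mm to -x of its centre. Axes as the lid's
- lid_foot (a point): centre of the plane of the lid's lower edge; axes as the lid's
- lid_back (a point): middle of the lid's far lower edge, 46 mm to +x of the lid's centre; the lid tips about this edge (about the lid's y axis)
- dark_board: dark wooden board lying fixed on the bench, 265 x 165 x 16 mm (x, y, z); origin: centre of the underside; the lid is to be laid on it, its axes any way round
- top_plate: loose top plate of the jig, 0.5 kg or a little more or less: aluminium plate 80 x 112 x 16 mm (x, y, z) with two 13 mm through holes at y = +43 and -43 mm with low brass collars, and a bridge handle over its middle; it lies flat on the bench. Either way round fits the pins. Origin: centre of the underside
- top_handle (a point): centre of the top plate's black handle bar: 14 mm wide along the plate's x, 14 mm high, 74 mm long along the plate's y, on two 10 mm posts at y = +27 and -27 mm; the point lies 52 mm above the plate's underside, with 29 mm free between bar and plate. Axes as the plate's
- top_face (a point): centre of the top plate's underside; axes as the plate's
- oil_can: white plastic oil can with a red spout, loose, 53 x 54 x 173 mm, standing between top plate and board; origin: centre of the underside
- glue_tin: grey-white glue tin, loose, 67 mm across, 59 mm high, standing between top plate and board; origin: centre of the underside
- black_bottle: cream bottle with a black cap, loose, 34 mm across, 86 mm high, standing between top plate and board; origin: centre of the underside
Things that resemble listed ones, but are neither listed nor needed, are in the scene too. What is shaped like the lid but turquoise is not meant.

How it is judged (in metres and radians):
On the way, in this order (a step that is already met when the one before it is completed fails the run):
1. the lid is tipped up by more than 11 degrees while its far edge still rests on the jig (within 15 mm of its seat) (angle between lid_foot's own z axis and vertical above 0.2 rad and distance between lid_back and jig_back below 0.015 m), for 0.05 s.
2. the lid lies right way up on the dark board, let go (x of lid_foot in the frame of dark_board between -0.09 and 0.09 m and y of lid_foot in the frame of dark_board between -0.055 and 0.055 m and z of lid_foot in the frame of dark_board between 0.012 and 0.02 m and angle between lid_foot's own z axis and vertical below 0.06 rad and contact force between lid and the fingers below 0.1 N), for 0.3 s.
3. the top plate is held with its underside higher than the oil can's top (175 mm above the bench) (height (world z) of top_face above 0.175 m and contact force between top_plate and the fingers above 1 N), for 0.1 s.
At the end, for the whole second after the job is handed in: Top plate held over the jig, touching neither jig nor lid: centre within 4 mm of mid-pins, turned within 0.06 rad, level within 0.05 rad, underside 4 to 18 mm above the pin tips; arm off the jig; lid let go, level on the dark board, its centre within 90 x 55 mm of the board's (all of step 2 and horizontal distance between top_face and jig_pins below 0.004 m and angle between the x axis of top_face and the x axis of jig_pins, either way round below 0.06 rad and angle between top_face's own z axis and vertical below 0.05 rad and z of top_face in the frame of jig_pins between 0.004 and 0.018 m and contact force between top_plate and the fingers above 1 N and contact force between top_plate and jig below 0.1 N and contact force between top_plate and lid below 0.1 N and contact force between jig and the arm below 0.5 N); the arm keeps its last pose, push and grip.
It fails at once if the oil can is pushed more than 25 mm or tipped over (distance of oil_can from where it was at the start of the episode above 0.025 m or angle between oil_can's own z axis and vertical above 0.35 rad).
It fails at once if the glue tin is pushed more than 25 mm or tipped over (distance of glue_tin from where it was at the start of the episode above 0.025 m or angle between glue_tin's own z axis and vertical above 0.35 rad).
It fails at once if the black-capped bottle is pushed more than 25 mm or tipped over (distance of black_bottle from where it was at the start of the episode above 0.025 m or angle between black_bottle's own z axis and vertical above 0.35 rad).
It fails at once if the top plate knocks against the jig (more than 2 N) (contact force between top_plate and jig above 2 N).
It also fails if it takes over 59 s, if anything falls off the work surface, if the arm or the gripper's body presses on something with over 40 N, if the wrist force passes 120 N, or if a joint passes its speed limit or range.

## Working session

There is one attempt and no reset: what is moved stays moved. The work goes in short steps, Python scripts to look and compute and a shell command to move; the robot and the scene stay as the last step left them, time stands still between calls to the robot, and variables do not carry over. Pictures are saved under pics/ and viewed, and the job is handed in when it is done.

```bash
ls; mkdir -p pics; python3 - <<'E'
from cell import *
import cv2
o=get_obs();print(o, pinch_z)
for n in("scene","top","wrist"):
    p=camera_params(n);print(n,p)
    cv2.imwrite(f"pics/{n}0.png",read_camera(n))
E
```

```text
pics
{'time_s': 0.0, 'qpos': array([69.50604808, 18.43719684, -4.01405703, 83.17459847,  1.29570212,
       78.54082048, -3.26209359]), 'joint_velocities': array([-0.03204796,  0.08205554,  0.00405245, -0.02809126,  0.02981111,
       -0.03586433,  0.0013885 ]), 'effort': array([ 4.48967503e-04, -4.91286993e+01, -4.03566342e-01, -3.12529993e+01,
       -6.39283005e-02,  4.38176352e-02,  1.83660800e-04]), 'tool_pos': array([ 0.23586575, -0.60510466,  0.22148509]), 'tool_rot': array([-1.79892660e+02,  6.93257312e-03,  2.13003486e+01]), 'force': array([-0.25065536, -0.87449457, -0.58201577]), 'wrist_torque': array([ 0.00811156, -0.00704743, -0.06225855]), 'grip_width': 0.08703710201476893} 0.0187
scene {'camera_matrix': array([[471.62835001,   0.        , 321.04119616],
       [  0.        , 471.62835001, 238.16862973],
       [  0.        ,   0.        ,   1.        ]]), 'R': array([[-0.77762603, -0.62871151,  0.00442738],
       [-0.45467985,  0.55748239, -0.69460753],
       [ 0.43423956, -0.54215794, -0.71937527]]), 't': array([0.44849386, 0.26070951, 1.09006182])}
top {'camera_matrix': array([[616.83628793,   0.        , 313.60757094],
       [  0.        , 616.83628793, 248.51335141],
       [  0.        ,   0.        ,   1.        ]]), 'R': array([[-0.01332605, -0.99990632,  0.00312523],
       [-0.98306089,  0.01253004, -0.18285042],
       [ 0.18279413, -0.00550897, -0.98313578]]), 't': array([0.0615782 , 0.55612422, 1.63157452])}
wrist {'camera_matrix': array([[386.5665655 ,   0.        , 328.23783636],
       [  0.        , 386.5665655 , 241.18897243],
       [  0.        ,   0.        ,   1.        ]]), 'R': array([[ 0.363594  , -0.93155561, -0.00188487],
       [-0.89883857, -0.35135437,  0.26199109],
       [-0.24472153, -0.0935642 , -0.96506845]]), 't': array([-0.64905473, -0.03351919,  0.38990352])}
```

View pics/scene0.png

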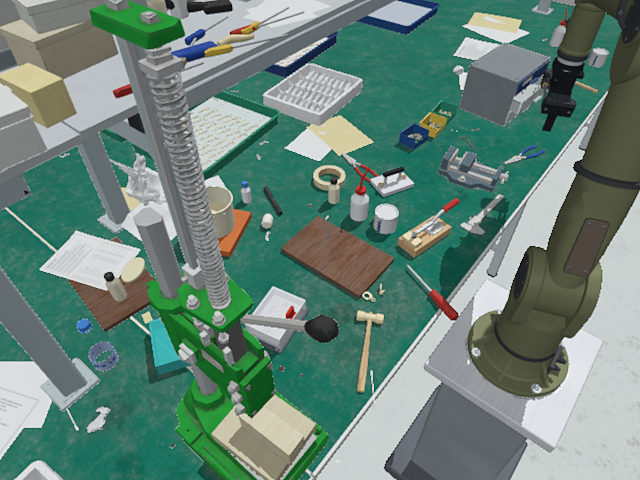

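View pics/top0.png

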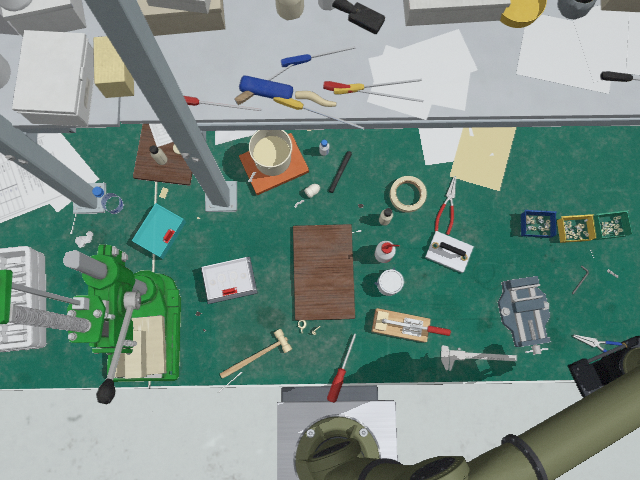

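View pics/wrist0.png

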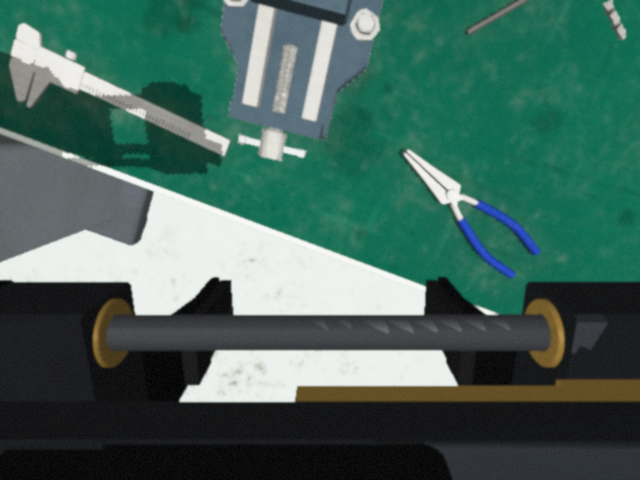

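```bash
cat > h.py <<'E'
import numpy as np, cv2
from cell import *
def ray(n,u,v,p=None):
    p=p or camera_params(n); K=p["camera_matrix"];R=np.array(p["R"]);t=np.array(p["t"])
    d=R.T@np.linalg.inv(K)@np.array([u,v,1.]); c=-R.T@t
    return c,d
def onz(n,u,v,z,p=None):
    c,d=ray(n,u,v,p); return c+d*(z-c[2])/d[2]
def proj(n,X,p=None):
    p=p or camera_params(n); q=p["camera_matrix"]@(np.array(p["R"])@np.array(X,float)+np.array(p["t"])); return q[:2]/q[2]
def tri(obs):
    A=np.zeros((3,3));b=np.zeros(3)
    for c,d in obs:
        d=d/np.linalg.norm(d);P=np.eye(3)-np.outer(d,d);A+=P;b+=P@c
    return np.linalg.solve(A,b)
E
python3 - <<'E'
import cv2
a=cv2.imread("pics/top0.png");b=cv2.imread("pics/scene0.png")
cv2.imwrite("pics/c1.png",cv2.resize(a[245:320,190:270],None,fx=7,fy=7,interpolation=2))
cv2.imwrite("pics/c2.png",cv2.resize(a[200:300,360:490],None,fx=5.5,fy=5.5,interpolation=2))
cv2.imwrite("pics/c3.png",cv2.resize(b[150:360,230:430],None,fx=2.8,fy=2.8,interpolation=2))
E
```

```text
(no output)
```

View pics/c1.png

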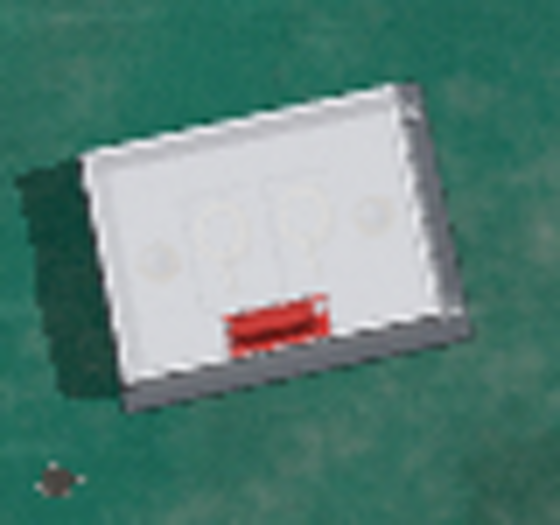

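View pics/c2.png

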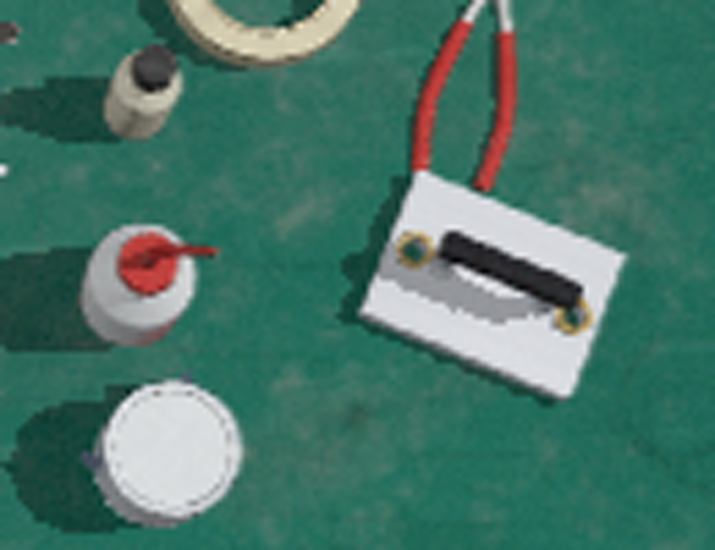

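View pics/c3.png

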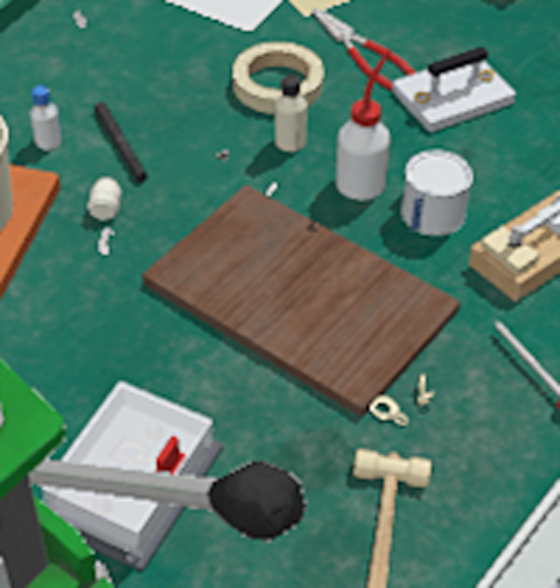

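```bash
python3 - <<'E'
from h import *
a=cv2.imread("pics/top0.png");hsv=cv2.cvtColor(a,cv2.COLOR_BGR2HSV)
def box(mask,roi,z,name):
    x0,y0,x1,y1=roi;m=np.zeros_like(mask);m[y0:y1,x0:x1]=mask[y0:y1,x0:x1]
    cs,_=cv2.findContours(m,cv2.RETR_EXTERNAL,cv2.CHAIN_APPROX_NONE);c=max(cs,key=cv2.contourArea)
    P=np.array([onz("top",*p[0],z)[:2] for p in c],np.float32)
    print(name,cv2.minAreaRect(P))
S,V,H=hsv[...,1],hsv[...,2],hsv[...,0]
box(((S<40)&(V>170)).astype(np.uint8),(190,245,270,320),.048,"lidtop")
box(((S<40)&(V>170)).astype(np.uint8),(420,225,480,280),.016,"plate")
box(((V<60)).astype(np.uint8),(430,235,475,265),.059,"handle")
box((((H<20)|(H>170))&(S>150)&(V>120)).astype(np.uint8),(215,280,245,300),.07,"tab")
box((((H<20))&(V<140)).astype(np.uint8),(280,215,365,330),.016,"board")
box((((H<20))&(V<140)).astype(np.uint8),(130,120,200,190),.016,"board2")
def pts(off,sc,L,z):
    return [onz("top",off[0]+x/sc,off[1]+y/sc,z).round(4) for x,y in L]
print("lid",pts((190,245),7,[(85,155),(395,88),(440,315),(125,385)],.048))
print("holes",pts((360,200),5.5,[(414,250),(573,317)],.018))
print("plate c",pts((360,200),5.5,[(420,170),(627,257),(570,395),(362,315)],.016))
print("can",pts((360,200),5.5,[(148,262)],.173),"spout?")
print("tin",pts((360,200),5.5,[(172,450)],.059))
print("bot",pts((360,200),5.5,[(156,68)],.086))
E
```

```text
lidtop ((0.47990506887435913, 0.2901645600795746), (0.09136667847633362, 0.12472636252641678), 11.82563304901123)
plate ((0.5513455271720886, -0.3235339820384979), (0.11199928820133209, 0.08007541298866272), 66.12915802001953)
handle ((0.5494128465652466, -0.3226211965084076), (0.06977354735136032, 0.014164116233587265), 66.21663665771484)
tab ((0.44122084975242615, 0.2798123359680176), (0.013688587583601475, 0.03471708297729492), 13.429417610168457)
board ((0.498961478471756, 0.02852724865078926), (0.26322871446609497, 0.16349563002586365), 0.6876897215843201)
board2 ((0.8456768989562988, 0.4737205505371094), (0.16733059287071228, 0.16916917264461517), 81.93312072753906)
lid [array([0.5099, 0.3578, 0.048 ]), array([0.5347, 0.2377, 0.048 ]), array([0.4457, 0.2198, 0.048 ]), array([0.4202, 0.3406, 0.048 ])]
holes [array([ 0.5674, -0.285 ,  0.018 ]), array([ 0.5319, -0.3637,  0.018 ])]
plate c [array([ 0.6092, -0.2906,  0.016 ]), array([ 0.5628, -0.3934,  0.016 ]), array([ 0.4925, -0.3604,  0.016 ]), array([ 0.5347, -0.2575,  0.016 ])]
can [array([ 0.5341, -0.1304,  0.173 ])] spout?
tin [array([ 0.4617, -0.1533,  0.059 ])]
bot [array([ 0.6471, -0.1487,  0.086 ])]
```

```bash
cat >> h.py <<'E'
def plan(xyz,yaw):
    o=get_obs(); p=np.array(o["tool_pos"]); r=np.array(o["tool_rot"])
    from scipy.spatial.transform import Rotation as Ro
    R=Ro.from_euler("xyz",r,degrees=True).as_matrix()
    dy=(r[2]-yaw+180)%360-180
    print("t",o["time_s"].__round__(2),"at",p.round(4),r.round(2),"F",o["force"].round(2),"grip",round(o["grip_width"],4))
    print("shift",(R.T@(np.array(xyz)-p)).round(4),"twist",np.radians(dy).round(4))
E
python3 - <<'E'
from h import *
print("lever",tri([ray("top",106,390),ray("scene",321,329)]))
print("press head", tri([ray("scene",140,25),ray("top",5,300)]))
plan([.50,-.15,.25],15)
plan([.442,.282,.20],11.7)
E
```

```text
lever [0.20151876 0.46957097 0.45574731]
press head [0.34881977 0.51368919 0.80619932]
t 0.15 at [ 0.2359 -0.6052  0.2217] [-1.7992e+02  1.0000e-02  2.1300e+01] F [0.07 0.87 0.74] grip 0.087
shift [ 0.4114 -0.3282 -0.0279] twist 0.11
t 0.15 at [ 0.2359 -0.6052  0.2217] [-1.7992e+02  1.0000e-02  2.1300e+01] F [0.07 0.87 0.74] grip 0.087
shift [ 0.5143 -0.7517  0.0227] twist 0.1676
```

```bash
python3 - <<'E'
from h import *
print(tri([ray("top",133,300),ray("scene",240,323)]))
b=cv2.imread("pics/top0.png");cv2.imwrite("pics/c4.png",cv2.resize(b[230:410,0:260],None,fx=3,fy=3))
E
```

```text
[0.38974749 0.46606036 0.29042731]
```

View pics/c4.png

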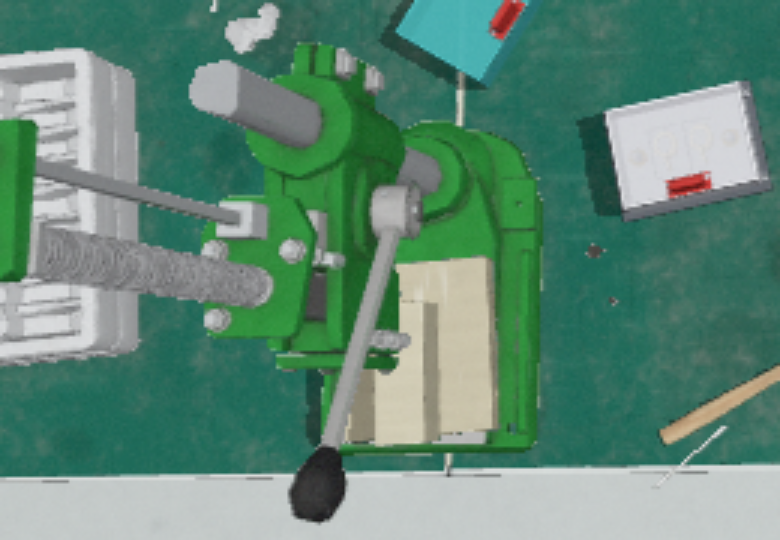

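```bash
python3 -m handwheel '[[0.087,0.03,-0.03,-0.02,0],[0.087,0.06,-0.06,-0.03,0],[0.087,0.1,-0.09,-0.03,0.02],[0.087,0.14,-0.12,-0.03,0.04],[0.087,0.18,-0.15,-0.03,0.06],[0.087,0.22,-0.18,-0.03,0.08],[0.087,0.26,-0.21,-0.03,0.1],[0.087,0.3,-0.24,-0.03,0.11],[0.087,0.34,-0.27,-0.03,0.11],[0.087,0.38,-0.3,-0.03,0.11],[0.087,0.41,-0.33,-0.03,0.11],[0.087,0.41,-0.33,-0.03,0.11]]'
```

```text
time_s: 1.35
tool_pos: [0.5006, -0.1413, 0.2527]
tool_rot: [-179.8, -0.1, 15.7]
force: [-0.5, -0.7, -0.6]
grip_width: 0.0871
```

```bash
python3 - <<'E'
from h import *
plan([.442,.282,.20],11.7)
print(get_obs()["qpos"])
E
```

```text
t 1.35 at [ 0.5006 -0.1413  0.2527] [-1.7985e+02 -1.2000e-01  1.5670e+01] F [-0.47 -0.71 -0.63] grip 0.0871
shift [ 0.0578 -0.4232  0.0539] twist 0.0694
[ 40.22374757   3.05668574 -28.11776554  97.97614489   1.27076098
  79.29141493 -62.42122175]
```

```bash
python3 -m handwheel '[[0.087,0.005,-0.04,0,0.01],[0.087,0.01,-0.08,0,0.02],[0.087,0.015,-0.12,0,0.03],[0.087,0.02,-0.16,0,0.04],[0.087,0.025,-0.2,0.01,0.05],[0.087,0.03,-0.24,0.015,0.06],[0.087,0.04,-0.28,0.02,0.07],[0.087,0.045,-0.32,0.03,0.07],[0.087,0.05,-0.36,0.04,0.07],[0.087,0.055,-0.4,0.05,0.07],[0.087,0.058,-0.423,0.054,0.07],[0.087,0.058,-0.423,0.054,0.07]]'; python3 - <<'E'
from h import *
print(get_obs()["qpos"])
p=camera_params("wrist");im=read_camera("wrist");cv2.imwrite("pics/w1.png",im)
np.savez("w1.npz",**p)
E
```

```text
time_s: 2.55
tool_pos: [0.4426, 0.2778, 0.1978]
tool_rot: [-179.9, 0.1, 11.4]
force: [-1.0, -0.0, 0.5]
grip_width: 0.0871
[  14.40401375    8.16774487  -52.91029941  101.56337465    6.62330019
   73.63467502 -118.74196834]
```

View pics/w1.png

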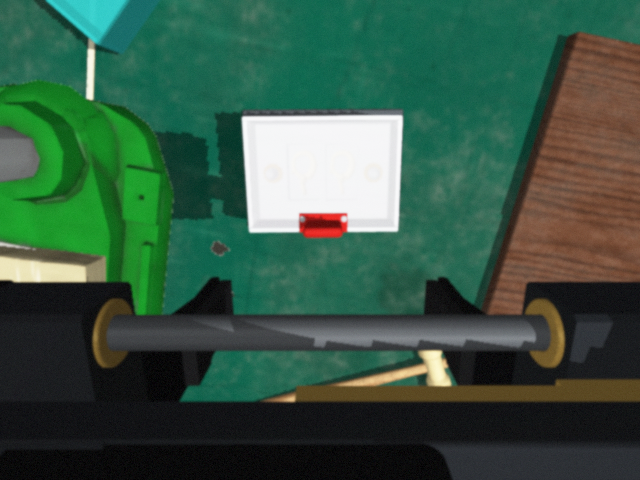

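```bash
python3 - <<'E'
from h import *
p=dict(np.load("w1.npz"));a=cv2.imread("pics/w1.png");hsv=cv2.cvtColor(a,cv2.COLOR_BGR2HSV);H,S,V=cv2.split(hsv)
def box(m,roi,z,name):
    x0,y0,x1,y1=roi;M=np.zeros(m.shape,np.uint8);M[y0:y1,x0:x1]=m[y0:y1,x0:x1]
    cs,_=cv2.findContours(M,cv2.RETR_EXTERNAL,cv2.CHAIN_APPROX_NONE);c=max(cs,key=cv2.contourArea)
    P=np.array([onz("w",*q[0],z,p)[:2] for q in c],np.float32);print(name,cv2.minAreaRect(P),cv2.boundingRect(c));return P
box((S<60)&(V>150),(230,100,420,245),.048,"lid")
t=((H<12)|(H>170))&(S>120)&(V>60)
box(t,(280,190,370,250),.064,"tab")
cv2.imwrite("pics/c5.png",cv2.resize(a[200:245,285:365],None,fx=8,fy=8))
E
```

```text
lid ((0.48021507263183594, 0.2901933789253235), (0.09309753030538559, 0.1247357428073883), 11.950695991516113) (242, 114, 161, 119)
tab ((0.4439222514629364, 0.2823921740055084), (0.018514366820454597, 0.03626520559191704), 11.403668403625488) (300, 214, 47, 24)
```

View pics/c5.png

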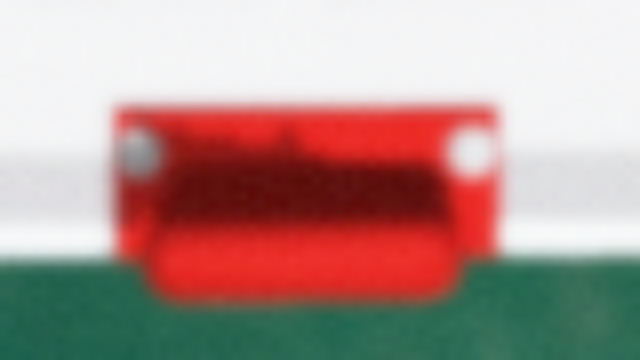

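```bash
python3 - <<'E'
from h import *
plan([.4419,.2822,.054],11.8)
E
```

```text
t 2.6 at [0.4438 0.2754 0.198 ] [-1.7998e+02  8.0000e-02  1.1190e+01] F [ 0.03  0.5  -0.61] grip 0.0873
shift [-0.0004 -0.007   0.144 ] twist -0.0106
```

```bash
python3 -m handwheel '[[0.06,0,-0.004,0.03,0],[0.06,0,-0.007,0.06,-0.01],[0.06,0,-0.007,0.08,-0.01],[0.06,0,-0.007,0.09,-0.01],[0.06,0,-0.007,0.1,-0.01],[0.06,0,-0.007,0.1,-0.01],[0.06,0,-0.007,0.1,-0.01]]'
python3 - <<'E'
from h import *
plan([.4419,.2822,.054],11.8);plan([.4419,.2822,.054],11.8)
p=camera_params("wrist");im=read_camera("wrist");cv2.imwrite("pics/w2.png",im)
print(proj("wrist",[.4419,.2822,.08],p))
plan([.4419,.2822,.054],11.8)
E
```

```text
time_s: 3.3
tool_pos: [0.4441, 0.2812, 0.0992]
tool_rot: [180.0, -0.1, 11.5]
force: [-0.2, 0.0, 0.7]
grip_width: 0.0603
t 3.3 at [0.4441 0.2812 0.0992] [ 1.800e+02 -6.000e-02  1.153e+01] F [-0.23  0.    0.71] grip 0.0603
shift [-0.002  -0.0015  0.0452] twist -0.0048
t 3.3 at [0.4441 0.2812 0.0992] [ 1.800e+02 -6.000e-02  1.153e+01] F [-0.23  0.    0.71] grip 0.0603
shift [-0.002  -0.0015  0.0452] twist -0.0048
[324.90956832 284.99035426]
t 3.35 at [0.4442 0.2814 0.0995] [-1.7999e+02 -9.0000e-02  1.1540e+01] F [ 0.07 -1.37 -0.03] grip 0.0599
shift [-0.0022 -0.0012  0.0455] twist -0.0045
```

View pics/w2.png

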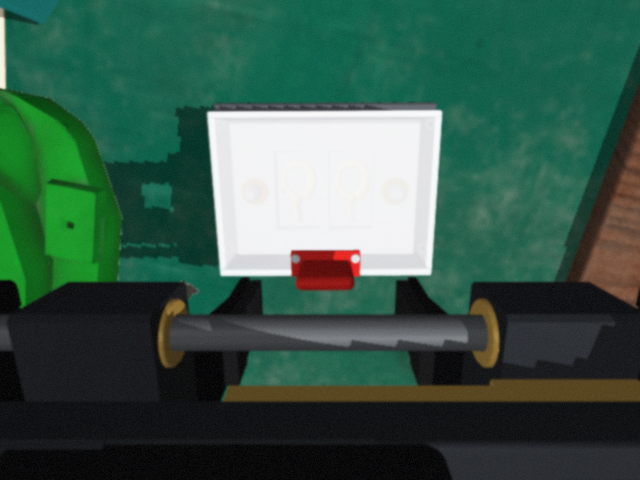

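```bash
python3 -m handwheel '[[0.06,-0.002,-0.001,0.02,-0.005],[0.06,-0.002,-0.001,0.035,-0.005],[0.06,-0.002,-0.001,0.045,-0.005],[0.06,-0.002,-0.001,0.045,-0.005],[0.02,-0.002,-0.001,0.045,-0.005],[0.02,-0.002,-0.001,0.045,-0.005],[0.02,-0.002,-0.001,0.045,-0.005],[0.02,-0.002,-0.001,0.045,-0.005],[0.02,-0.002,-0.001,0.045,-0.005]]' 3
python3 - <<'E'
from h import *
plan([.4419,.2822,.054],11.8)
p=camera_params("wrist");im=read_camera("wrist");cv2.imwrite("pics/w3.png",im)
E
```

```text
time_s: 4.25
tool_pos: [0.4414, 0.2825, 0.0539]
tool_rot: [-179.9, -0.0, 11.8]
force: [-0.6, 0.6, 0.2]
grip_width: 0.0299
t 4.25 at [0.4414 0.2825 0.0539] [-1.7995e+02 -4.0000e-02  1.1850e+01] F [-0.63  0.63  0.18] grip 0.0299
shift [ 0.0005  0.0004 -0.0001] twist 0.0008
```

View pics/w3.png

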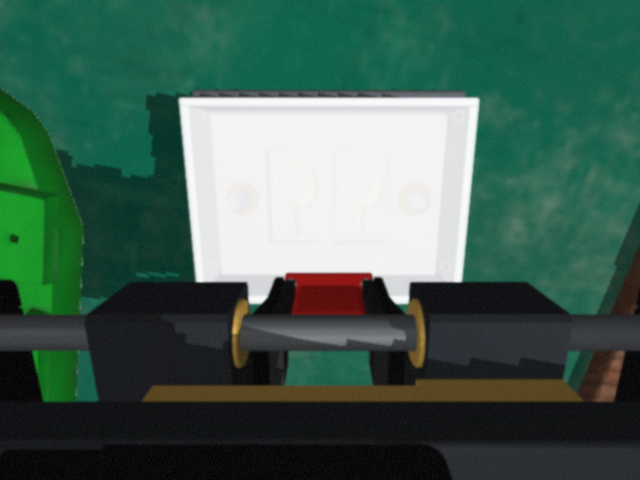

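```bash
python3 -m handwheel '[[0.02,0.002,0,-0.003,0],[0.02,0.005,0,-0.006,0],[0.02,0.0075,0,-0.009,0],[0.02,0.01,0,-0.011,0],[0.02,0.01,0,-0.011,0]]'
python3 - <<'E'
from h import *
plan([.4419,.2822,.054],11.8)
p=camera_params("wrist");im=read_camera("wrist");cv2.imwrite("pics/w4.png",im)
E
```

```text
time_s: 4.8
tool_pos: [0.4518, 0.2841, 0.0649]
tool_rot: [-180.0, -0.1, 11.8]
force: [-0.5, 1.5, -0.4]
grip_width: 0.03
t 4.8 at [0.4518 0.2841 0.0649] [-1.7999e+02 -5.0000e-02  1.1830e+01] F [-0.52  1.47 -0.39] grip 0.03
shift [-0.0101 -0.0002  0.0109] twist 0.0006
```

View pics/w4.png

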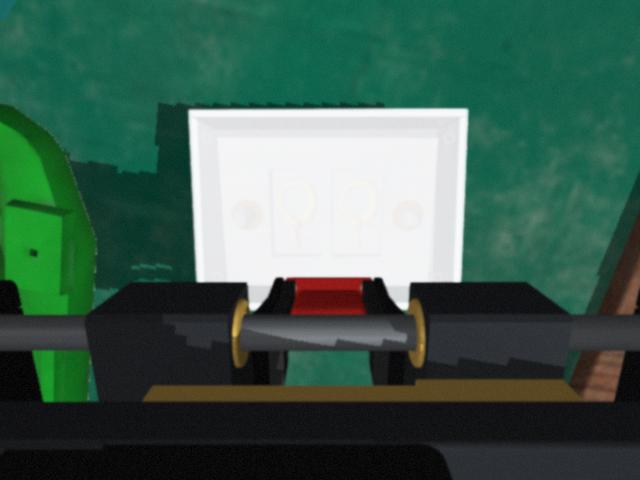

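```bash
python3 -m handwheel '[[0.02,0.003,0,-0.003,0],[0.02,0.006,0,-0.005,0],[0.02,0.009,0,-0.008,0],[0.02,0.0115,0,-0.0105,0],[0.02,0.013,0,-0.012,0],[0.02,0.013,0,-0.012,0],[0.02,0.013,0,-0.012,0]]'
python3 - <<'E'
from h import *
plan([.4419,.2822,.054],11.8)
p=camera_params("wrist");im=read_camera("wrist");cv2.imwrite("pics/w5.png",im)
np.savez("w5.npz",**p)
cv2.imwrite("pics/s5.png",cv2.resize(read_camera("scene")[260:400,210:370],None,fx=4,fy=4))
E
```

```text
time_s: 5.55
tool_pos: [0.4641, 0.2864, 0.0765]
tool_rot: [180.0, -0.0, 11.8]
force: [-0.0, 0.9, -0.9]
grip_width: 0.03
t 5.55 at [0.4641 0.2864 0.0765] [ 1.7998e+02 -2.0000e-02  1.1840e+01] F [-0.03  0.93 -0.94] grip 0.03
shift [-0.0226 -0.0005  0.0225] twist 0.0007
```

View pics/w5.png

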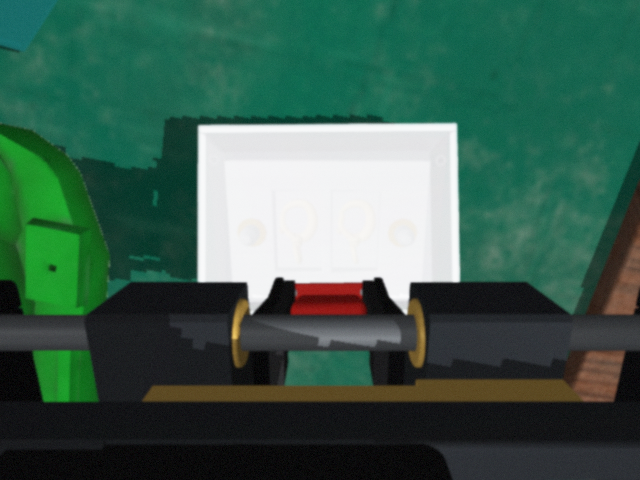

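View pics/s5.png

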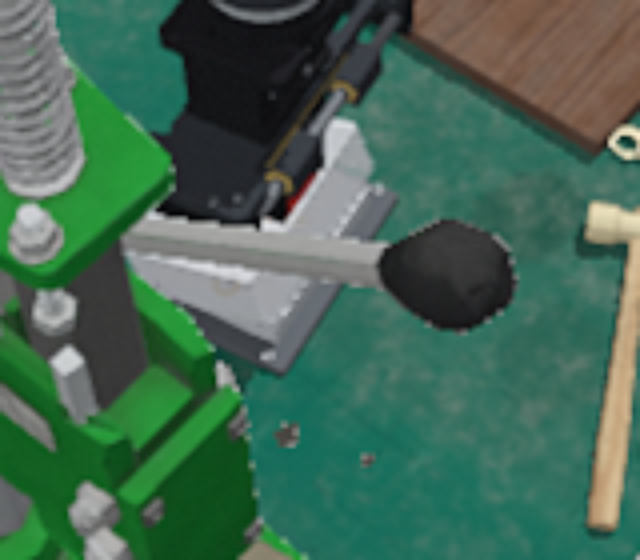

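```bash
python3 - <<'E'
from h import *
p=dict(np.load("w5.npz"))
K=p["camera_matrix"];d=386.57*.124/260.5
X=p["R"].T@(d*np.linalg.inv(K)@np.array([328,125,1.])-p["t"]);print("far top edge mid",X)
e=np.array([np.cos(np.radians(11.8)),np.sin(np.radians(11.8))])
print("rel jig along x",(X[:2]-[.4801,.2902])@e, X[2])
for th in(.2,.25,.28,.3,.32): print(th,46+40*np.sin(th),8+40*np.cos(th))
E
```

```text
far top edge mid [0.53771758 0.30174169 0.04673458]
rel jig along x 0.05876019638797129 0.04673457899746976
0.2 53.946773231802446 47.20266311364966
0.25 55.89615837018091 46.75649686842579
0.28 57.05422594256455 46.44221753243084
0.3 57.82080826645358 46.21345956502424
0.32 58.58266242464471 45.969416723297634
```

```bash
python3 -m handwheel '[[0.02,0,0,0,0],[0.02,0,0,0,0],[0.02,0,0,-0.005,0],[0.02,0,0,-0.015,0],[0.02,0,0,-0.03,0],[0.02,0,0,-0.045,0],[0.02,0,0,-0.06,0],[0.02,0,0,-0.08,0],[0.02,0,0,-0.1,0],[0.02,0,0,-0.1,0]]' 10
python3 - <<'E'
from h import *
plan([.5036,.028,.115],0.7)
p=camera_params("wrist");im=read_camera("wrist");cv2.imwrite("pics/w6.png",im)
np.savez("w6.npz",**p)
E
```

```text
time_s: 6.65
tool_pos: [0.4655, 0.288, 0.1803]
tool_rot: [-179.9, -0.4, 11.8]
force: [-0.6, 0.4, -1.0]
grip_width: 0.0296
t 6.65 at [0.4655 0.288  0.1803] [-179.94   -0.36   11.84] F [-0.58  0.37 -0.99] grip 0.0296
shift [-0.0165  0.2623  0.0649] twist 0.1945
```

View pics/w6.png

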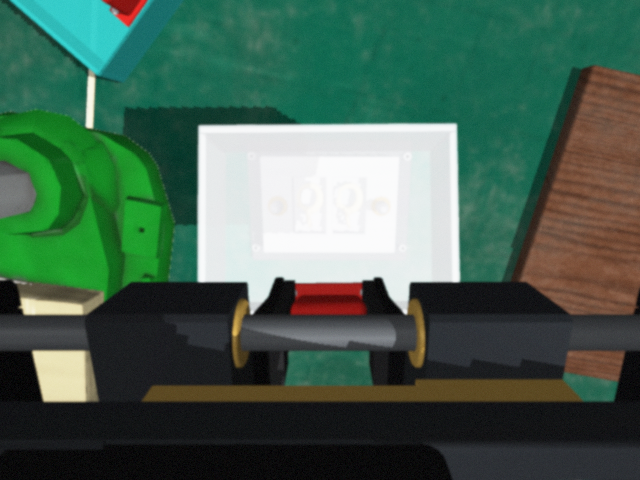

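```bash
python3 -m handwheel '[[0.02,-0.002,0.03,0,0.02],[0.02,-0.004,0.06,0,0.04],[0.02,-0.006,0.09,0,0.06],[0.02,-0.008,0.12,0,0.08],[0.02,-0.01,0.15,0,0.1],[0.02,-0.012,0.18,0.01,0.12],[0.02,-0.014,0.21,0.02,0.15],[0.02,-0.016,0.235,0.035,0.17],[0.02,-0.016,0.255,0.05,0.19],[0.02,-0.0165,0.262,0.065,0.195],[0.02,-0.0165,0.262,0.065,0.195],[0.02,-0.0165,0.262,0.065,0.195]]'
python3 - <<'E'
from h import *
plan([.5036,.028,.085],0.7)
p=camera_params("wrist");im=read_camera("wrist");cv2.imwrite("pics/w7.png",im)
np.savez("w7.npz",**p)
E
```

```text
time_s: 7.9
tool_pos: [0.501, 0.0284, 0.1111]
tool_rot: [-179.9, 0.1, 0.8]
force: [0.1, 0.8, -1.3]
grip_width: 0.0297
t 7.9 at [0.501  0.0284 0.1111] [-1.7992e+02  7.0000e-02  7.9000e-01] F [ 0.09  0.8  -1.33] grip 0.0297
shift [0.0026 0.0005 0.0261] twist 0.0015
```

View pics/w7.png

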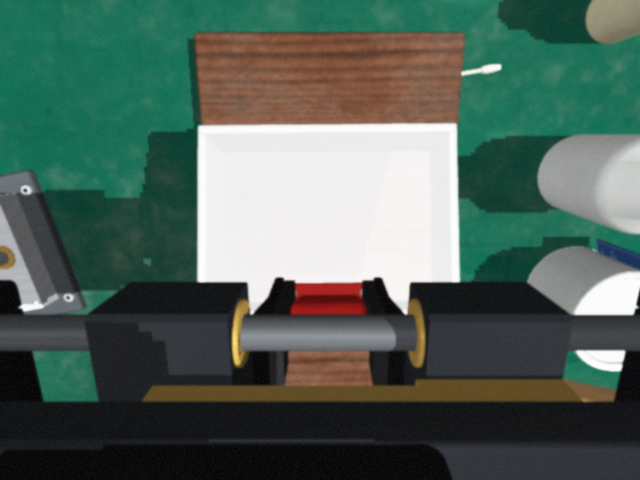

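```bash
python3 -m handwheel '[[0.02,0,0,0.012,0],[0.02,0,0,0.022,0],[0.02,0,0,0.026,0],[0.02,-0.002,0,0.029,0],[0.02,-0.005,0,0.033,0],[0.02,-0.009,0,0.037,0],[0.02,-0.013,0,0.041,0],[0.02,-0.017,0,0.045,0],[0.02,-0.02,0,0.048,0],[0.02,-0.02,0,0.049,0],[0.02,-0.02,0,0.0495,0],[0.02,-0.02,0,0.0495,0]]' 3
python3 - <<'E'
from h import *
plan([.481,.028,.062],0.7)
p=camera_params("wrist");im=read_camera("wrist");cv2.imwrite("pics/w8.png",im)
np.savez("w8.npz",**p)
E
```

```text
time_s: 9.15
tool_pos: [0.4815, 0.0264, 0.0621]
tool_rot: [180.0, 0.0, 0.7]
force: [0.3, -1.0, -1.3]
grip_width: 0.0302
t 9.15 at [0.4815 0.0264 0.0621] [179.99   0.     0.67] F [ 0.25 -0.98 -1.27] grip 0.0302
shift [-0.0005 -0.0016  0.0001] twist -0.0005
```

View pics/w8.png

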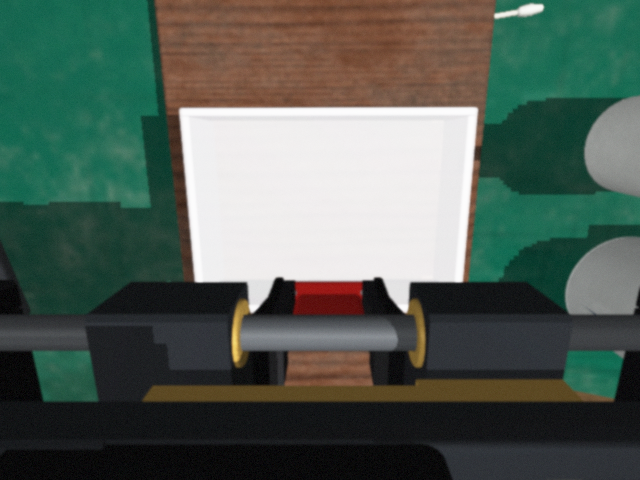

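```bash
python3 -m handwheel '[[0.02,-0.002,0,0.001,0],[0.02,-0.003,0,0.001,0],[0.034,-0.003,0,0.001,0],[0.045,-0.003,0,0.001,0],[0.06,-0.003,0,0.001,0],[0.06,-0.003,0,0.001,0],[0.06,-0.003,0,-0.01,0],[0.06,-0.003,0,-0.03,0],[0.06,-0.003,0,-0.06,0],[0.07,-0.003,0,-0.1,0],[0.087,-0.003,0,-0.14,0],[0.087,-0.003,0,-0.17,0],[0.087,-0.003,0,-0.17,0],[0.087,-0.003,0,-0.17,0]]'
python3 - <<'E'
from h import *
p=camera_params("wrist");im=read_camera("wrist");cv2.imwrite("pics/w9.png",im)
np.savez("w9.npz",**p)
plan([.54,-.25,.24],-24)
H,S,V=cv2.split(cv2.cvtColor(im,cv2.COLOR_BGR2HSV))
M=((S<60)&(V>150)).astype(np.uint8);M[260:]=0;M[:, :200]=0;M[:,470:]=0
cs,_=cv2.findContours(M,cv2.RETR_EXTERNAL,cv2.CHAIN_APPROX_NONE);c=max(cs,key=cv2.contourArea)
print(cv2.boundingRect(c))
P=np.array([onz("w",*q[0],.056,p)[:2] for q in c],np.float32);print(cv2.minAreaRect(P))
E
```

```text
time_s: 10.6
tool_pos: [0.4787, 0.0266, 0.233]
tool_rot: [180.0, -0.1, 0.7]
force: [-0.6, -0.2, -0.3]
grip_width: 0.0852
t 10.65 at [0.478  0.0265 0.2318] [1.7998e+02 2.0000e-02 6.8000e-01] F [ 0.73 -0.04 -0.5 ] grip 0.0858
shift [ 0.0587  0.2772 -0.0081] twist 0.4307
(254, 122, 149, 109)
((0.5141691565513611, 0.026379019021987915), (0.09319291263818741, 0.12505580484867096), 0.7024561166763306)
```

View pics/w9.png

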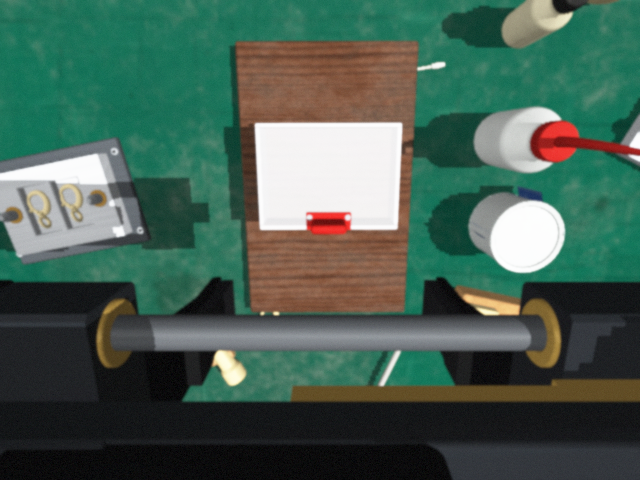

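```bash
python3 - <<'E'
from h import *
plan([.550,-.323,.20],66)
E
python3 -m handwheel '[[0.087,0.005,0.03,-0.015,-0.05],[0.087,0.01,0.06,-0.02,-0.12],[0.087,0.02,0.09,-0.02,-0.22],[0.087,0.03,0.12,-0.02,-0.32],[0.087,0.04,0.16,-0.02,-0.42],[0.087,0.05,0.2,-0.02,-0.54],[0.087,0.06,0.24,-0.02,-0.66],[0.087,0.065,0.28,-0.01,-0.78],[0.087,0.068,0.31,0,-0.9],[0.087,0.068,0.33,0.01,-1],[0.087,0.068,0.35,0.02,-1.1],[0.087,0.068,0.35,0.03,-1.14],[0.087,0.068,0.35,0.03,-1.14],[0.087,0.068,0.35,0.03,-1.14]]'
python3 - <<'E'
from h import *
p=camera_params("wrist");im=read_camera("wrist");cv2.imwrite("pics/w10.png",im)
np.savez("w10.npz",**p)
plan([.550,-.323,.20],66)
print(get_obs()["qpos"])
E
```

```text
t 10.65 at [0.478  0.0265 0.2318] [1.7998e+02 2.0000e-02 6.8000e-01] F [ 0.73 -0.04 -0.5 ] grip 0.0858
shift [0.0678 0.3503 0.0319] twist -1.14
time_s: 12.05
tool_pos: [0.5502, -0.3217, 0.2008]
tool_rot: [-179.9, -0.1, 66.0]
force: [0.6, 0.3, 0.3]
grip_width: 0.0871
t 12.1 at [ 0.5506 -0.3217  0.2017] [-1.7995e+02 -3.0000e-02  6.6010e+01] F [-0.37 -0.63 -0.55] grip 0.0869
shift [-0.0015 -0.      0.0017] twist 0.0002
[ 52.17724621  20.22275429 -30.88729452  85.75763755  10.46301867
  76.96445525  -3.50953052]
```

View pics/w10.png

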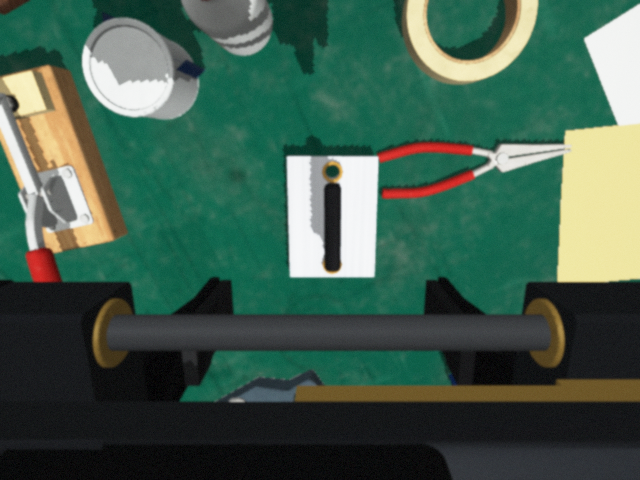

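```bash
python3 - <<'E'
from h import *
p=dict(np.load("w10.npz"));a=cv2.imread("pics/w10.png");H,S,V=cv2.split(cv2.cvtColor(a,cv2.COLOR_BGR2HSV))
def box(m,roi,z,name):
    x0,y0,x1,y1=roi;M=np.zeros(m.shape,np.uint8);M[y0:y1,x0:x1]=m[y0:y1,x0:x1]
    cs,_=cv2.findContours(M,cv2.RETR_EXTERNAL,cv2.CHAIN_APPROX_NONE);c=max(cs,key=cv2.contourArea)
    P=np.array([onz("w",*q[0],z,p)[:2] for q in c],np.float32);print(name,cv2.minAreaRect(P),cv2.boundingRect(c))
box((S<60)&(V>80),(270,140,382,290),.016,"plate")
box((V<50),(315,175,350,280),.059,"bar")
print(onz("w",333,171,.018,p))
plan([.5513,-.3235,.20],66)
E
```

```text
plate ((0.5512092113494873, -0.3238833546638489), (0.11474050581455231, 0.08257535099983215), 65.92323303222656) (286, 154, 94, 124)
bar ((0.5513759255409241, -0.3228939473628998), (0.07039234787225723, 0.011236620135605335), 65.87893676757812) (325, 184, 15, 86)
[ 0.56935715 -0.28515538  0.018     ]
t 12.1 at [ 0.5506 -0.3217  0.2017] [-1.7995e+02 -3.0000e-02  6.6010e+01] F [-0.37 -0.63 -0.55] grip 0.0869
shift [-0.0014  0.0013  0.0017] twist 0.0002
```

```bash
python3 -m handwheel '[[0.06,-0.001,0.001,0.03,0.002],[0.06,-0.001,0.001,0.07,0.002],[0.06,-0.001,0.001,0.11,0.002],[0.06,-0.001,0.001,0.14,0.002],[0.06,-0.001,0.001,0.155,0.002],[0.06,-0.001,0.001,0.167,0.002],[0.06,-0.001,0.001,0.167,0.002],[0.06,-0.001,0.001,0.167,0.002]]'
python3 - <<'E'
from h import *
plan([.5513,-.3236,.033],66)
cv2.imwrite("pics/w11.png",read_camera("wrist"))
E
```

```text
time_s: 12.9
tool_pos: [0.5522, -0.3244, 0.0366]
tool_rot: [179.9, 0.0, 65.9]
force: [0.6, -0.6, 0.8]
grip_width: 0.0601
t 12.9 at [ 0.5522 -0.3244  0.0366] [1.7986e+02 2.0000e-02 6.5890e+01] F [ 0.64 -0.6   0.79] grip 0.0601
shift [ 0.0003 -0.0011  0.0036] twist -0.002
```

View pics/w11.png

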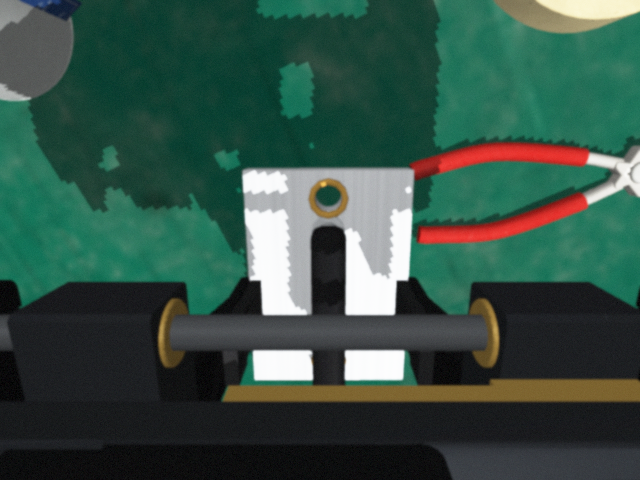

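```bash
python3 -m handwheel '[[0.06,0,-0.001,0.003,0],[0.06,0,-0.001,0.003,0],[0.005,0,-0.001,0.003,0],[0.005,0,-0.001,0.003,0],[0.005,0,-0.001,0.003,0],[0.005,0,-0.001,0.003,0],[0.005,0,-0.001,0.003,0],[0.005,0,-0.001,0.003,0],[0.005,0,-0.001,0.003,0]]' 45
python3 - <<'E'
from h import *
plan([.5513,-.3236,.033],66)
E
python3 -m handwheel '[[0.005,0,0,-0.005,0],[0.005,0,0,-0.015,0],[0.005,0,0,-0.03,0],[0.005,0,0,-0.05,0],[0.005,0,0,-0.07,0],[0.005,0,0,-0.09,0],[0.005,0,0,-0.11,0],[0.005,0,0,-0.13,0],[0.005,0,0,-0.15,0],[0.005,0,0,-0.17,0],[0.005,0,0,-0.19,0],[0.005,0,0,-0.21,0],[0.005,0,0,-0.23,0],[0.005,0,0,-0.24,0],[0.005,0,0,-0.24,0],[0.005,0,0,-0.24,0]]'
python3 - <<'E'
from h import *
plan([.48,.29,.27],101.8)
cv2.imwrite("pics/w12.png",read_camera("wrist"))
cv2.imwrite("pics/s12.png",read_camera("scene"))
E
```

```text
time_s: 13.85
tool_pos: [0.5506, -0.3238, 0.0322]
tool_rot: [179.9, 0.0, 65.9]
force: [1.7, -0.6, -0.9]
grip_width: 0.0131
t 13.85 at [ 0.5506 -0.3238  0.0322] [179.93   0.    65.88] F [ 1.67 -0.56 -0.85] grip 0.0131
shift [ 0.0005  0.0005 -0.0008] twist -0.0021
time_s: 15.45
tool_pos: [0.5498, -0.3234, 0.2716]
tool_rot: [-180.0, 0.0, 65.9]
force: [0.4, 0.8, -5.2]
grip_width: 0.0136
t 15.45 at [ 0.5498 -0.3234  0.2716] [-1.7996e+02  1.0000e-02  6.5890e+01] F [ 0.45  0.8  -5.17] grip 0.0136
shift [ 0.5313 -0.3143  0.0018] twist -0.6268
```

View pics/w12.png

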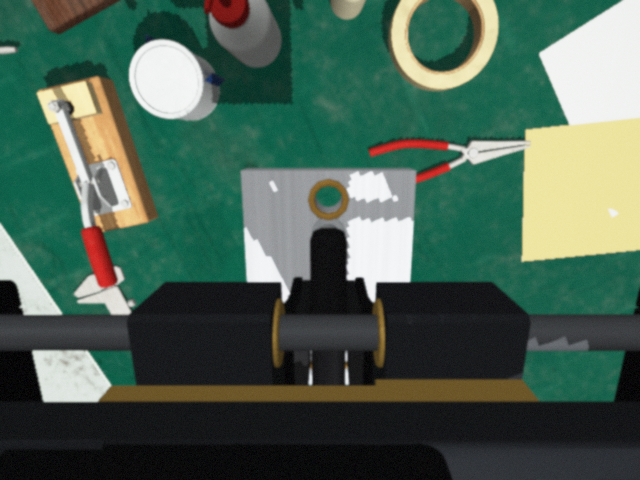

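View pics/s12.png

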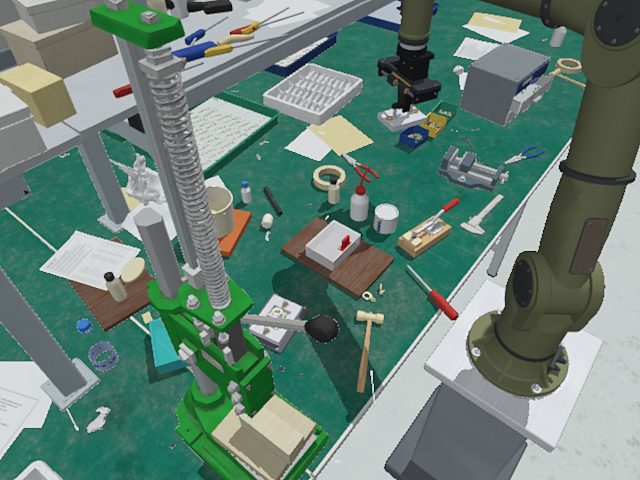

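```bash
python3 - <<'E'
from h import *
im=read_camera("top");cv2.imwrite("pics/t13.png",im)
cv2.imwrite("pics/c13.png",cv2.resize(im[245:320,190:270],None,fx=7,fy=7,interpolation=2))
E
```

```text
(no output)
```

View pics/c13.png

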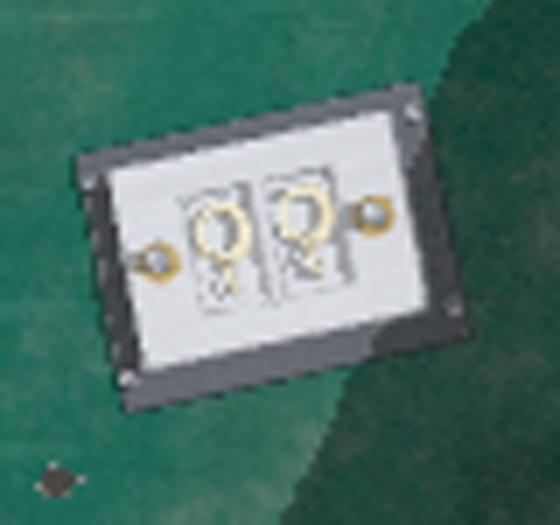

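View pics/t13.png

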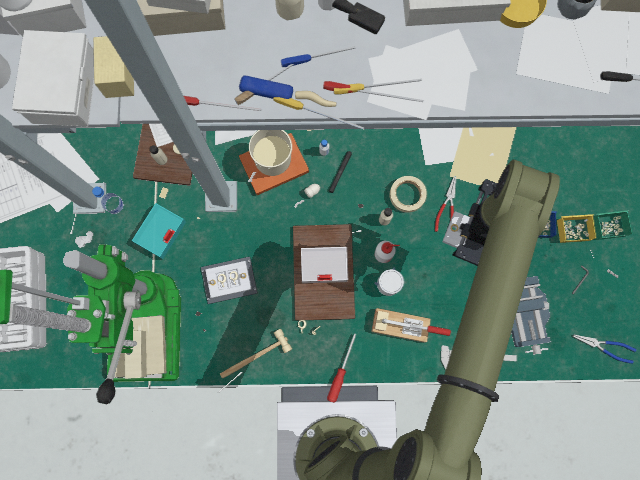

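```bash
python3 - <<'E'
from h import *
f=lambda L,z:np.array([onz("top",190+(x+.5)/7-.5,245+(y+.5)/7-.5,z)[:2] for x,y in L],np.float32)
b=f([(79,157),(418,86),(472,332),(126,411)],.008);print("base",cv2.minAreaRect(b),b.mean(0))
b=f([(107,170),(390,112),(427,310),(144,370)],.024);print("block",cv2.minAreaRect(b),b.mean(0))
q=f([(159,258),(374,211)],.038);print("pins",q,q.mean(0),np.linalg.norm(q[0]-q[1]),np.degrees(np.arctan2(-(q[0]-q[1])[0],(q[0]-q[1])[1])))
plan([.52,0,.275],85)
E
```

```text
base ((0.4805156886577606, 0.2909356951713562), (0.10333281010389328, 0.1390334665775299), 12.21859359741211) [0.48003626 0.2905909 ]
block ((0.4800208508968353, 0.2911434471607208), (0.08068163692951202, 0.11324948817491531), 11.05090045928955) [0.48016268 0.29114357]
pins [[0.47174284 0.33117297]
 [0.48910943 0.24776562]] [0.48042613 0.2894693 ] 0.08519616 11.761742
t 15.6 at [ 0.5495 -0.3234  0.2707] [-1.7987e+02 -1.0000e-02  6.5880e+01] F [ 0.56  0.45 -4.46] grip 0.0132
shift [ 0.2831 -0.1591 -0.0039] twist -0.3337
```

```bash
python3 -m handwheel '[[0.005,0.008,-0.005,0,0],[0.005,0.025,-0.015,0,-0.02],[0.005,0.05,-0.03,0,-0.05],[0.005,0.08,-0.047,0,-0.08],[0.005,0.11,-0.065,0,-0.12],[0.005,0.145,-0.085,0,-0.16],[0.005,0.18,-0.106,0,-0.2],[0.005,0.215,-0.127,0,-0.25],[0.005,0.25,-0.148,0,-0.3],[0.005,0.285,-0.168,0,-0.34],[0.005,0.32,-0.189,0,-0.38],[0.005,0.355,-0.21,0,-0.42],[0.005,0.39,-0.23,0,-0.46],[0.005,0.42,-0.248,0,-0.5],[0.005,0.45,-0.266,0,-0.54],[0.005,0.475,-0.281,0,-0.57],[0.005,0.5,-0.295,0,-0.6],[0.005,0.52,-0.307,0,-0.62],[0.005,0.53,-0.313,0,-0.627],[0.005,0.531,-0.314,0,-0.627]]'
python3 - <<'E'
from h import *
plan([.4802,.2903,.27],101.8)
p=camera_params("wrist");np.savez("w14.npz",**p)
cv2.imwrite("pics/w14.png",read_camera("wrist"))
print(get_obs()["qpos"])
E
```

```text
time_s: 17.6
tool_pos: [0.4785, 0.2917, 0.272]
tool_rot: [-180.0, -0.0, 102.1]
force: [0.0, 0.7, -3.6]
grip_width: 0.0132
t 17.6 at [0.4785 0.2917 0.272 ] [-1.7997e+02 -2.0000e-02  1.0208e+02] F [ 0.01  0.73 -3.63] grip 0.0132
shift [-0.0017  0.0013  0.002 ] twist 0.0049
[ 16.98774632  13.17359565 -58.85494229  90.21207001  11.3574315
  83.06905462 -30.64278037]
```

View pics/w14.png

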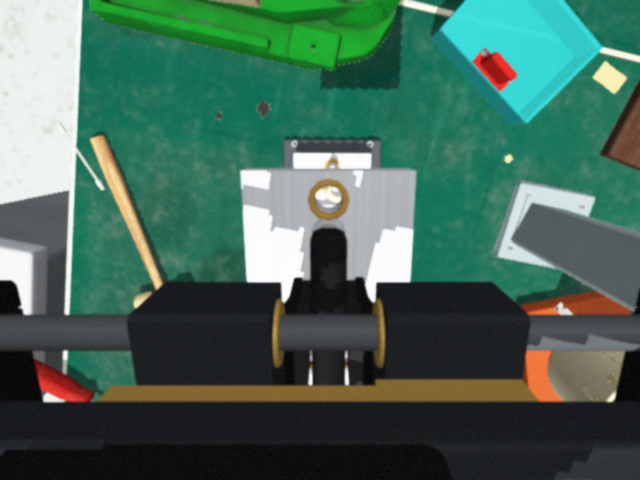

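```bash
cat > m.py <<'E'
from h import *
import sys
from scipy.spatial.transform import Rotation as Ro
def meas(pts,z0):
    # pts: dict name->(u,v,height above plate underside)
    o=get_obs();p=camera_params("wrist")
    P=o["tool_pos"];R=Ro.from_euler("xyz",o["tool_rot"],degrees=True).as_matrix()
    for k,(u,v,h) in pts.items():
        X=onz("w",u,v,P[2]-z0+h,p);print(k,X.round(4),"tool frame",(R.T@(X-P)).round(4))
E
python3 - <<'E'
from m import *
p=dict(np.load("w14.npz"))
im=cv2.imread("pics/w14.png");cv2.imwrite("pics/c14.png",cv2.resize(im[120:290,220:440],None,fx=3.6,fy=3.4,interpolation=2))
meas({"TL":(242,169.5,.016),"TR":(415.5,169.5,.016),"hole":(328.3,199.5,.018)},.0322)
K=p["camera_matrix"]
d=386.57*.08/173.5;X=p["R"].T@(d*np.linalg.inv(K)@np.array([328.6,169.5,1.])-p["t"]);print("edge by width",X)
E
```

```text
TL [0.4278 0.3372 0.2557] tool frame [ 0.0567 -0.0407  0.0162]
TR [0.5051 0.3535 0.2557] tool frame [0.0567 0.0383 0.0161]
hole [0.4691 0.3322 0.2577] tool frame [ 0.0432 -0.0014  0.0142]
edge by width [0.46549677 0.34672708 0.2536086 ]
```

View pics/c14.png

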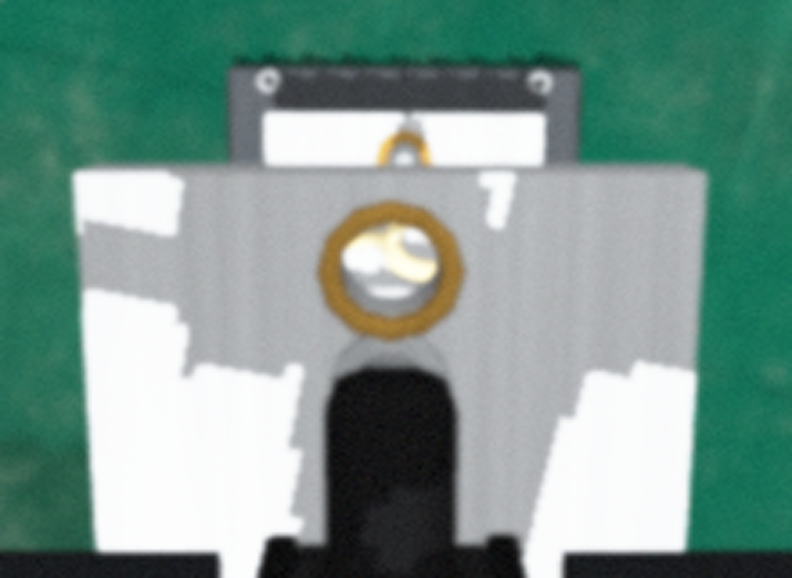

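```bash
python3 - <<'E'
from h import *
p=dict(np.load("w14.npz"))
c=np.array([.4785,.2917]);th=np.radians(102.08);ex=np.array([np.cos(th),np.sin(th)]);ey=np.array([np.sin(th),-np.cos(th)])
for n,u,v,z in(("base far",332.6,140,.008),("baseL",283.9,140,.008),("baseR",381.4,140,.008),("block",332.5,152.4,.024),("blkL",293.1,152.4,.024),("blkR",371.9,152.4,.024)):
    X=onz("w",u,v,z,p)[:2];print(n,X,(X-c)@ex,(X-c)@ey)
plan([.4802,.2903,.12],101.8)
E
```

```text
base far [0.46734396 0.35851927] 0.06767435336245908 0.003074748473072629
baseL [0.41653644 0.34762917] 0.06765825865053567 -0.04888675549945405
baseR [0.51824522 0.36942946] 0.06769047776882835 0.055132120459335514
block [0.46969617 0.34645699] 0.055386912931010585 0.002850515713549869
blkL [0.42981159 0.33790704] 0.055373225838154086 -0.03794018347662991
blkR [0.509574   0.35500549] 0.05540059770435836 0.04363430223169208
t 17.65 at [0.4794 0.2901 0.2719] [-1.7997e+02  4.0000e-02  1.0194e+02] F [-0.25 -0.9  -3.4 ] grip 0.0135
shift [1.000e-04 9.000e-04 1.519e-01] twist 0.0025
```

```bash
python3 -m handwheel '[[0.005,0,0.001,0.015,0.002],[0.005,0,0.001,0.04,0.002],[0.005,0,0.001,0.07,0.002],[0.005,0,0.001,0.1,0.002],[0.005,0,0.001,0.125,0.002],[0.005,0,0.001,0.14,0.002],[0.005,0,0.001,0.14,0.002],[0.005,0,0.001,0.14,0.002],[0.005,0,0.001,0.14,0.002],[0.005,0,0.001,0.14,0.002]]'
python3 - <<'E'
from h import *
plan([.4802,.2903,.12],101.8)
p=camera_params("wrist");np.savez("w15.npz",**p)
im=read_camera("wrist");cv2.imwrite("pics/w15.png",im)
cv2.imwrite("pics/c15.png",cv2.resize(im[120:290,220:440],None,fx=3.6,fy=3.4,interpolation=2))
plan([.4802,.2903,.12],101.8)
E
```

```text
time_s: 18.65
tool_pos: [0.4824, 0.2901, 0.1334]
tool_rot: [179.9, -0.0, 101.7]
force: [-0.2, -0.2, -3.9]
grip_width: 0.0132
t 18.65 at [0.4824 0.2901 0.1334] [ 1.7986e+02 -2.0000e-02  1.0168e+02] F [-0.19 -0.24 -3.88] grip 0.0132
shift [ 0.0007 -0.0021  0.0134] twist -0.0021
t 18.7 at [0.4822 0.29   0.1332] [ 1.7988e+02 -1.0000e-02  1.0168e+02] F [ 0.44  0.33 -4.06] grip 0.0134
shift [ 0.0007 -0.002   0.0132] twist -0.0021
```

View pics/c15.png

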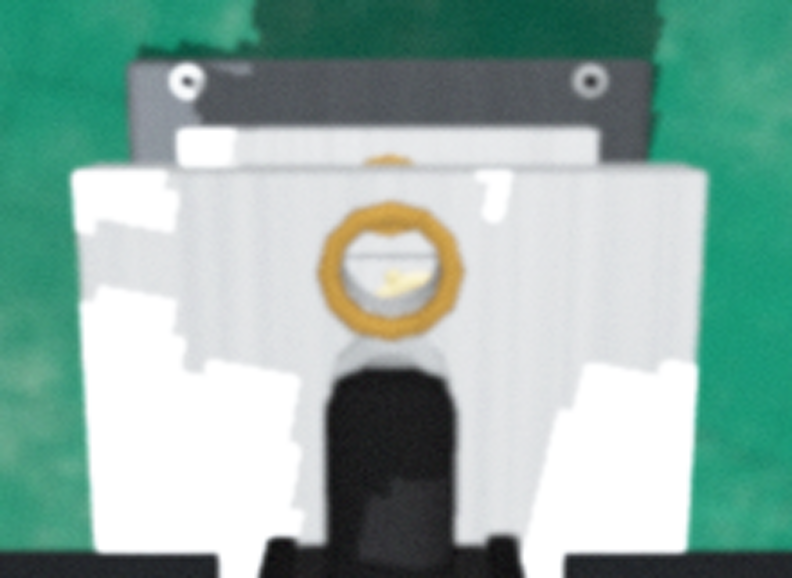

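```bash
python3 - <<'E'
from h import *
p=dict(np.load("w15.npz"))
c=np.array([.4823,.29005]);th=np.radians(101.68);ex=np.array([np.cos(th),np.sin(th)]);ey=np.array([np.sin(th),-np.cos(th)])
zt=.1333-.0322
for n,u,v,z in(("baseL",130,62,.008),("baseR",655,61,.008),("scrL",187,82,.010),("scrR",590,82,.010),("blkL",178,127,.024),("blkR",600,128,.024),("plL",73,168,zt+.016),("plR",707,168,zt+.016),("hole",391,270,zt+.018)):
    X=onz("w",220+u/3.6-.36,120+v/3.4-.35,z,p)[:2];print(n,X.round(4),((X-c)@ex).round(4),((X-c)@ey).round(4))
E
```

```text
baseL [0.416  0.3481] 0.0702 -0.0532
baseR [0.5186 0.3695] 0.0705 0.0517
scrL [0.4281 0.3464] 0.0662 -0.0417
scrR [0.5067 0.3627] 0.0662 0.0386
blkL [0.4298 0.338 ] 0.0576 -0.0418
blkR [0.5087 0.3541] 0.0574 0.0388
plL [0.4302 0.3373] 0.0568 -0.0415
plR [0.5087 0.3536] 0.0569 0.0387
hole [0.4723 0.3323] 0.0434 -0.0013
```

```bash
python3 -m handwheel '[[0.005,0,0,0.005,0],[0.005,0,0,0.015,0],[0.005,0,0,0.025,0],[0.005,0,0,0.034,0],[0.005,0,0,0.042,0],[0.005,0,0,0.047,0],[0.005,0,0,0.05,0],[0.005,0,0,0.05,0],[0.005,0,0,0.05,0],[0.005,0,0,0.05,0],[0.005,0,0,0.05,0]]'
python3 - <<'E'
from h import *
plan([.4802,.2903,.082],101.8)
p=camera_params("wrist");np.savez("w16.npz",**p)
im=read_camera("wrist");cv2.imwrite("pics/w16.png",im)
cv2.imwrite("pics/c16.png",cv2.resize(im[90:290,220:440],None,fx=3.6,fy=3,interpolation=2))
s=read_camera("scene");cv2.imwrite("pics/c16s.png",cv2.resize(s[250:380,210:350],None,fx=5,fy=4.5,interpolation=2))
s=read_camera("top");cv2.imwrite("pics/c16t.png",cv2.resize(s[200:340,170:290],None,fx=5,fy=4,interpolation=2));cv2.imwrite("pics/t16.png",s)
plan([.4802,.2903,.082],101.8)
E
```

```text
time_s: 19.8
tool_pos: [0.4818, 0.2897, 0.0824]
tool_rot: [180.0, 0.0, 101.7]
force: [-0.7, -0.6, -3.6]
grip_width: 0.0134
t 19.8 at [0.4818 0.2897 0.0824] [179.96   0.   101.69] F [-0.75 -0.61 -3.58] grip 0.0134
shift [ 0.0009 -0.0014  0.0004] twist -0.002
t 19.95 at [0.4817 0.2896 0.0822] [1.7999e+02 1.0000e-02 1.0169e+02] F [ 1.09 -0.15 -4.71] grip 0.0135
shift [ 0.001  -0.0013  0.0002] twist -0.002
```

View pics/c16.png

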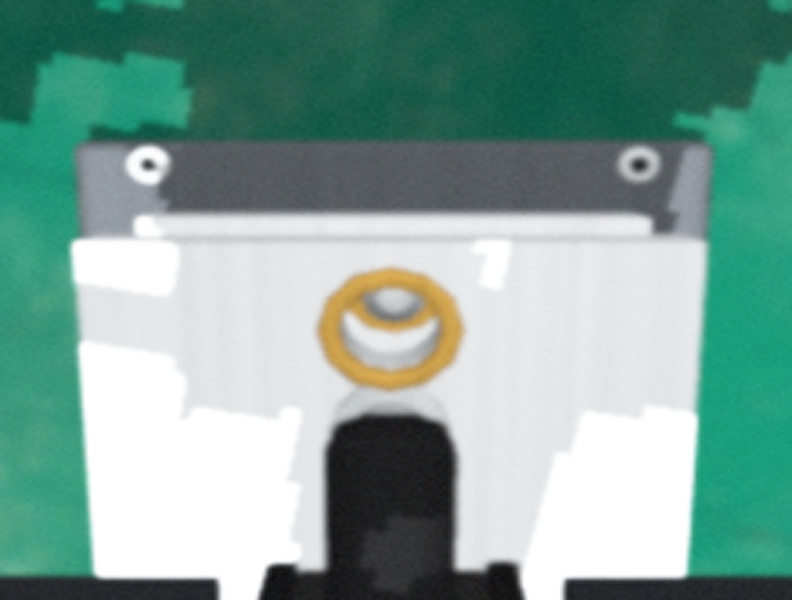

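View pics/c16s.png

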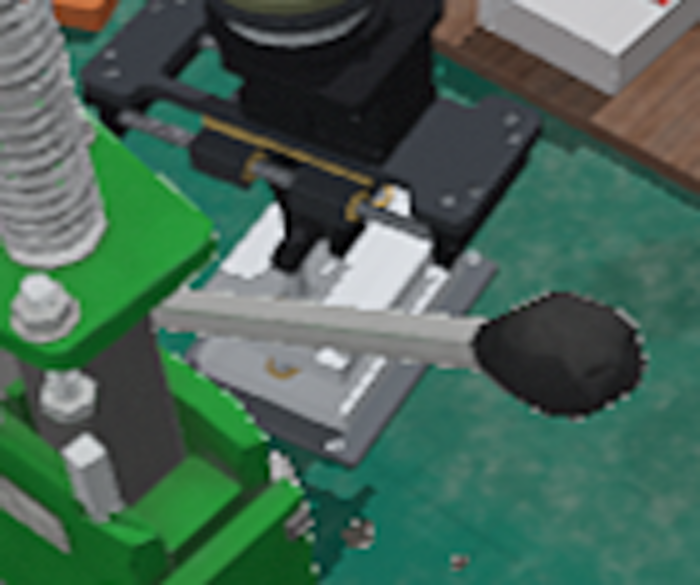

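View pics/t16.png

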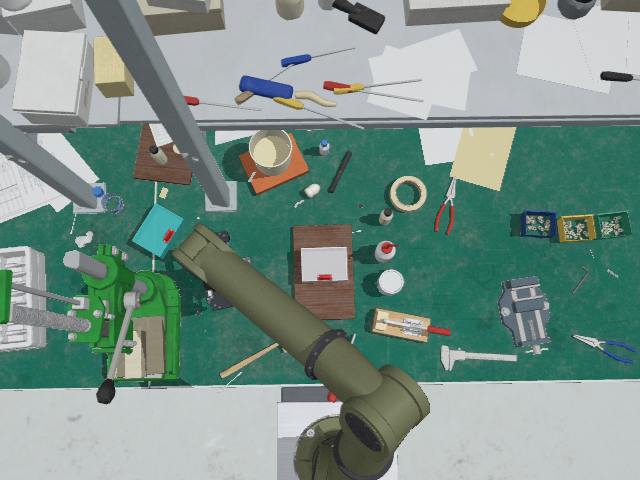

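```bash
python3 - <<'E'
from h import *
p=dict(np.load("w16.npz"))
c=np.array([.48175,.28965]);th=np.radians(101.69);ex=np.array([np.cos(th),np.sin(th)]);ey=np.array([np.sin(th),-np.cos(th)])
zt=.0823-.0322
for n,u,v,z in(("baseL",77,143,.008),("baseR",712,143,.008),("scrL",148,164,.010),("scrR",639,164,.010),("blkL",134,214,.024),("blkR",652,214,.024),("plL",72,238,zt+.016),("plR",707,238,zt+.016),("hole",391,328,zt+.018),("pin tip",394,302,.040)):
    X=onz("w",220+u/3.6-.36,90+v/3-.33,z,p)[:2];print(n,X.round(4),((X-c)@ex).round(4),((X-c)@ey).round(4))
E
```

```text
baseL [0.4156 0.3482] 0.0707 -0.0529
baseR [0.5178 0.3693] 0.0707 0.0514
scrL [0.428  0.3467] 0.0667 -0.0411
scrR [0.5067 0.363 ] 0.0668 0.0393
blkL [0.4296 0.338 ] 0.0579 -0.0413
blkR [0.5085 0.3544] 0.058 0.0393
plL [0.4294 0.3369] 0.0569 -0.0417
plR [0.5081 0.3532] 0.0569 0.0387
hole [0.4716 0.332 ] 0.0435 -0.0013
pin tip [0.472  0.3322] 0.0437 -0.0009
```

```bash
python3 -m handwheel '[[0.005,0.0005,0.0005,0,-0.001],[0.005,0.0005,0.0005,0,-0.001],[0.005,0.0005,0.0005,0,-0.001],[0.005,0.0005,0.0005,0,-0.001],[0.005,0.0005,0.0005,0,-0.001],[0.005,0.0005,0.0005,0,-0.001]]'
python3 - <<'E'
from h import *
plan([.4813,.29,.082],101.8)
im=read_camera("wrist")
cv2.imwrite("pics/c17.png",cv2.resize(im[90:290,220:440],None,fx=3.6,fy=3,interpolation=2))
plan([.4813,.29,.082],101.8)
t=cv2.imread("pics/t16.png");a=cv2.imread("pics/t13.png");
H,S,V=cv2.split(cv2.cvtColor(t,cv2.COLOR_BGR2HSV))
M=((S<60)&(V>150)).astype(np.uint8);M[:235]=0;M[300:]=0;M[:,:295]=0;M[:,352:]=0
cs,_=cv2.findContours(M,cv2.RETR_EXTERNAL,cv2.CHAIN_APPROX_NONE);c=max(cs,key=cv2.contourArea)
print("lid",cv2.minAreaRect(np.array([onz("top",*q[0],.056)[:2] for q in c],np.float32)))
E
```

```text
time_s: 20.55
tool_pos: [0.4819, 0.2901, 0.082]
tool_rot: [-180.0, 0.0, 101.7]
force: [0.4, 0.7, -3.2]
grip_width: 0.0136
t 20.55 at [0.4819 0.2901 0.082 ] [-1.8000e+02  1.0000e-02  1.0175e+02] F [ 0.37  0.69 -3.2 ] grip 0.0136
shift [-0.     -0.0006 -0.    ] twist -0.0009
t 20.6 at [0.4819 0.2901 0.082 ] [-1.8000e+02  1.0000e-02  1.0175e+02] F [ 0.3  -0.6  -3.85] grip 0.0133
shift [ 0.     -0.0006 -0.    ] twist -0.0009
lid ((0.5145713686943054, 0.02688043937087059), (0.12458021938800812, 0.09049578011035919), 89.2702865600586)
```

View pics/c17.png

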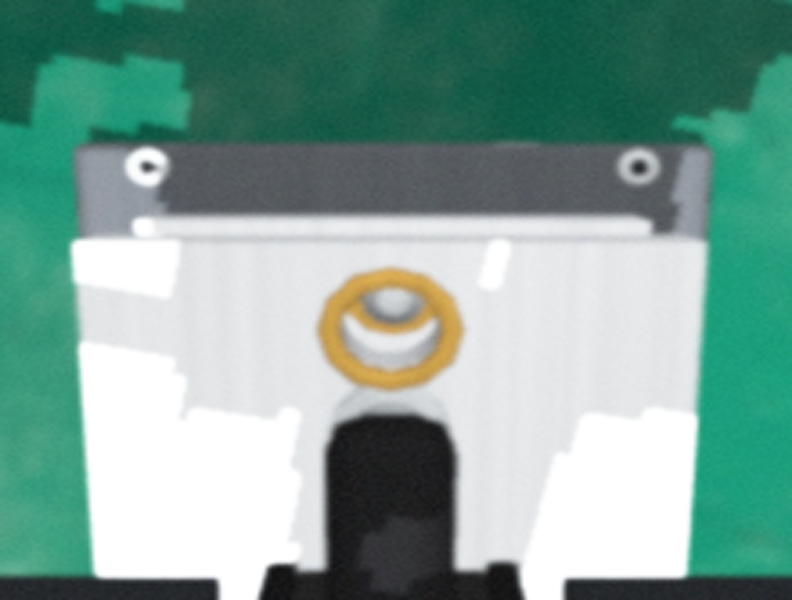

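The last crop shows the pin tip inside the hole at about (393,302), centred left to right, with the plate and jig edges parallel. The arm is steady, so I'm handing in.

```bash
python3 -c "
from cell import sign_off
print(sign_off())"
```

```text
the job is handed in; nothing more can be done
None
```

The job is handed in, with the top plate still held level over the jig and not lowered or let go. `sign_off` gives no verdict, so the figures below are my own measurements.

- **Lid:** I tipped it by its red tab to about 0.3 rad, with the far edge still seated on the jig. I then lifted it off, laid it on the dark board and let go. The last top view puts its centre about 16 mm from the board's centre. Its outline came out the right size for lying flat.
- **Top plate:** I gripped it by the handle at 45 N and lifted it to about 239 mm underside height, above the 175 mm needed. I carried it over the oil can, tin and bottle with about 65 mm to spare over the can. In the last top view all three stand where they did at the start.
- **Final pose:** The underside is about 10 mm above the pin tips. In the wrist view the plate sits within about 1 mm of the jig and the edges are parallel. The tool reads level, and the wrist force of about 4 N fits the plate's weight alone.
- **Disagreements:**
  - The jig centre from the top and earlier wrist views differs from the final pose by about 1.7 mm, within the calibration error. I trusted the direct plate-to-jig comparison in the wrist view.
  - In that same view the jig block's far edge read about 1 mm further off than the base plate and the pin did.
  - Only one of the two pins could be seen through its hole.

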